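# Load a glaze test jar into a spring-pusher tray

## Robot

A 6-joint arm with a two-finger parallel gripper is mounted at the origin on the work surface; the furniture and walls round the work are solid. World frame = base frame: x ahead of the robot, y to its left, z up, the work surface at z = 0. Lengths are in m, angles in rad, forces in N, time in s.
With the tool pointing down it reaches from about 0.35 to 0.85 m from the base axis. Payload 8.1 kg.
Tool frame: the origin (TCP) lies midway between the tips of the shut fingers; the grasp point (between the pads) lies robot.grasp_offset behind it (robot.grasp_offset is the distance from the TCP to the grasp point, in m); z points along the fingers, y is the direction in which the jaws open and shut (so a half turn about z gives the same grasp; the last joint's range is limited). The gripper opens to 93 mm and grips with 3 to 60 N. Pads are 15 mm wide; open, the fingers measure 128 mm over their backs; the gripper's body (75 mm by 188 mm) begins 65 mm behind the grasp point.
Start: joints at [1.137, 0.13, 1.488, -0, 1.523, -0.085], TCP at [0.205, 0.564, 0.219] pointing down, gripper open.
Joint ranges: [-2.96, 2.96], [-0.89, 2.26], [0.02, 2.5], [-1.34, 4.48], [0, 2.73], [-2.66, 2.66]. Speed limits (rad/s): [2.39, 2.39, 2.79, 3.14, 3.14, 3.14].

## Interface

Orientations are given as a rotation vector (axis times angle).
In Python, from plant import robot gives the robot as it stands.
- The arm moves only by the shell command python3 -m handwheel 'ROWS' [OPENING] [FORCE]. ROWS is text: rows parted by semicolons, each of 6 numbers parted by spaces: the shift along the world's x, y, z each as a share of 0.3 m, from -1 to 1, then the turn, a rotation vector about the world's x, y, z each as a share of 45 degrees, from -1 to 1. A call has 1 to 5 rows; each row is the pose to reach, as a shift and turn from the pose commanded when the call began; what a row does not reach only later rows make up. A row lasts 1/10 s, in which the tool goes at most 50 mm and 8.59 degrees, less where a joint would pass 70% of its speed; a pose out of reach is approached as far as the arm can. A call with a number of a shift or a turn outside -1 to 1 is refused whole. A call with a gripper value outside its range is refused whole. OPENING is the closure, from -1 (fully open) to 1 (shut), set as the call begins (- or left out, the last holds). The fingers move at their own pace and stop on an object; FORCE is the grip in N (left out, the last holds). Time passes only in rows, so rows that repeat a pose let the fingers close. It gives the time, the measured TCP pose, the force and the opening at its end, in the units of the state.
- robot.read_state(): the state, without advancing time (a new reading comes with each control period).
- robot.read_camera(name): name is "scene" or "top" or "wrist"; returns (picture, depth): 480x640x3 uint8, red, green, blue; 480x640 float32, m along the optical axis (not along the pixel's ray), 0 where there is no reading.
- robot.camera_model(name): a dict with "camera_matrix" (3x3 intrinsics, pixels), "pose" (4x4, takes a point from camera to world coordinates); the wrist camera has in their place "tool_from_camera" (4x4, takes a point from camera to tool coordinates, whose origin is the TCP and whose axes are the flange's). Camera axes: x right, y down, z forward; pixel columns grow to the right and rows downward; lengths in m; the calibration is good to about 2 mm. A picture is of the moment at which its call begins: read the wrist's pose just before it. camera_model takes no time and is no camera call.
- robot.close_job(): hands the job in, once; it reports no verdict.
Trained networks look in the newest picture that a camera, given by its name, has taken for a name from the list of things; names that differ only in an ending like _2 or _b are one class to them, and where a whole thing is asked for, a point or a joint stands for the part that bears it (a point fixed in the world has none). Each returns a list of dicts, best first, with "conf" (0 to 1); they miss things now and then, are a little off and sometimes report something else, mostly with a low value. They report only what shows in the picture. A call takes as long as a camera call. They do not tell look-alikes from the thing itself.
- robot.look_for(camera, query): "rect" ([centre column, centre row, width, height] in pixels, round what is visible of it).
- robot.silhouettes(camera, query): "pixels" (480x640 bool, what is visible of it) and "rect" ([centre column, centre row, width, height] in pixels, round what is visible of it).
- robot.tip_of(camera, query): "at" ([row, column] in pixels: a listed point, or the origin of a listed thing).
The state is a dict: "t": time; "q": joint angles; "dq": joint speeds; "joint_torque": joint torques, N m; "tool_pos": TCP position; "orientation": TCP orientation; "force": force on the tool from outside, world axes, zero at the start; "wrist_torque": the same for the moment, N m; "opening": finger opening in m.
Only numpy, scipy, OpenCV 4.12 (cv2) and the standard library are available. Lean on these libraries where they do the work, as an engineer would, in place of code of your own. Each camera call takes 0.05 s, during which the arm holds its last target.

## Task

Load the green jar into the jar tray behind the red one: pull the sprung follower back by its orange handle, hook the handle sideways into the blue catch and let go, then stand the green jar upright between the red jar and the follower. Unhook the handle and ease the follower forward until it rests against the green jar, without letting it snap shut. Feel for the end of the catch's slot rather than forcing the handle against it, and leave everything else on the table alone.

Things in the scene. Friction and masses are not known exactly. Their poses are not given: they have to be found in the camera images.
- tray_front (a point): on the floor of the fixed jar tray (floor 6 mm above the table; plywood base 82 x 280 mm; two side walls 53.4 mm apart, tops 23 mm above the table), on its centre line, at the inner face of the 44 mm tall front stop. x axis: along the tray to its open back, the pull-back direction. y axis: to the side of the blue catch plate. z: up. Jars stand in one row along x
- loading_floor (a point): point on the tray's floor, at the centre of the place that the third jar will finally have: 120 mm along x from the front stop; axes as tray_front
- jar_black_centre (a point): glaze test jar, closed, black lid and body, 48 mm in diameter (the lid 45 mm, from 52 mm up), 64 mm tall; the point is its centre, 32 mm above its underside; about 0.1 to 0.2 kg. It stands first in the tray, against the front stop
- jar_red_centre (a point): glaze test jar, closed, red lid and body, 48 mm in diameter (the lid 45 mm, from 52 mm up), 64 mm tall; the point is its centre, 32 mm above its underside; about 0.1 to 0.2 kg. It stands second in the tray; the follower presses on it at the start
- jar_green_centre (a point): glaze test jar, closed, green lid and body, 48 mm in diameter (the lid 45 mm, from 52 mm up), 64 mm tall; the point is its centre, 32 mm above its underside; about 0.1 to 0.2 kg. It stands on the table at the start, to the left or to the right of the tray; this is the one to load
- follower (a joint): travel of the sprung grey follower along the tray in m: 0 with two jars in the tray, about 0.048 with three, growing as it is pulled back (+x of the tray). Its spring pushes it towards the front stop with about 6 N at 0 and 8.5 N at 0.09
- follower_face (a point): centre of the front face of the follower (46 mm wide, its top 46 mm above the table), which presses on the last jar; axes as the tray
- handle (a joint): sideways travel of the handle on the follower in m: 0 on the centre line, 0.016 fully over to the catch side (+y of the tray); a weak spring (under 1 N) brings it back to 0. Pulled straight back, its pin meets the rear end of the catch's slot at a follower travel of 0.062 to 0.100 (it differs each time and no reading gives it); only within 2.5 mm of that end can it go sideways
- handle_grip (a point): where to grip the orange handle on the follower, 34 mm behind its face: an upright block 24 mm along the tray, 16 mm across, from 44 to 88 mm above the table; the point is on its centre line, 68 mm above the table; axes as the tray
- pin (a point): 10 mm square steel pin under the handle, 34 mm above the table; it runs in the J-shaped slot of the blue catch plate (top 40 mm above the table, clamped to the +y wall). Fully sideways at the rear end and let 7 mm forward, it sits behind a lip and stays hooked. To unhook: back to the rear end, sideways to 0, forward. Pressing it against the slot with over 20 N bends it
- slip_trailer: red rubber slip bulb with a white nozzle, 54 mm in diameter, 100 mm tall, standing on the table on the other side of the tray from the green jar; origin at its underside; bystander
- tile: dark blue glazed test tile lying flat, 55 x 38 x 7 mm; origin at its underside; bystander
- stamp: small turned wooden stamp standing on its face, 26 mm in diameter, 60 mm tall; origin at its underside; bystander
Mind the look-alikes: they are no part of the job. Leave any purple look-alike of the part that bears jar_green_centre alone.

How it is judged:
By the outcome, as a careful person would: the job done as asked, in the order asked, and still so for the second after the job is handed in, with the robot touching nothing.
It also fails if it takes over 72 s, if anything falls off the work surface, if the arm or the gripper's body presses on something with over 40 N, if the wrist force passes 120 N, or if a joint passes its speed limit or range.

## Working session

There is one attempt and no reset: what is moved stays moved. The work goes in short steps, Python scripts to look and compute and a shell command to move; the robot and the scene stay as the last step left them, time stands still between calls to the robot, and variables do not carry over. Pictures are saved under pics/ and viewed, and the job is handed in when it is done.

```bash
mkdir -p pics; ls; python3 - <<'E'
from plant import robot
import cv2,numpy as np
s=robot.read_state(); print(s); print(robot.grasp_offset)
for c in ("scene","top","wrist"):
    p,d=robot.read_camera(c); cv2.imwrite(f"pics/{c}0.png",p[:,:,::-1]); np.savez(f"pics/{c}0.npz",p=p,d=d)
    m=robot.camera_model(c); print(c,m)
E
```

```text
pics
{'t': 0.0, 'q': array([ 1.13656897e+00,  1.31119656e-01,  1.48928273e+00,  1.21981799e-05,
        1.52298986e+00, -8.54341290e-02]), 'dq': array([-1.73284455e-03, -9.10057990e-05,  1.28227262e-04,  5.58760926e-04,
       -3.98679651e-04, -3.85211104e-04]), 'joint_torque': array([ 6.83760081e-04, -5.59829485e+01, -4.91767824e+01,  7.68968370e-02,
        3.55202460e-02, -1.74468059e-04]), 'tool_pos': array([0.20481337, 0.56335854, 0.21761035]), 'orientation': array([-5.45028551e-01, -3.09347088e+00,  2.72657067e-03]), 'force': array([-0.75508316, -0.44568187, -0.29704293]), 'wrist_torque': array([-0.04355778,  0.04993422,  0.01430978]), 'opening': 0.09317353499257953}
0.0188
scene {'camera_matrix': array([[446.12127421,   0.        , 322.30919403],
       [  0.        , 446.12127421, 235.54920681],
       [  0.        ,   0.        ,   1.        ]]), 'pose': array([[-0.7802238 , -0.29659931,  0.55070834, -0.08870437],
       [-0.62544454,  0.35816022, -0.6932102 ,  0.67344611],
       [ 0.00836385, -0.88529662, -0.46495155,  0.5196357 ],
       [ 0.        ,  0.        ,  0.    
[... 293 characters left out ...]
2365935, -0.00735645,  0.0131019 ],
       [ 0.00240789, -0.20273232, -0.97923123,  1.16089138],
       [ 0.        ,  0.        ,  0.        ,  1.        ]])}
wrist {'camera_matrix': array([[381.61744814,   0.        , 323.04475786],
       [  0.        , 381.61744814, 242.16930555],
       [  0.        ,   0.        ,   1.        ]]), 'tool_from_camera': array([[ 1.05377919e-03, -9.69617106e-01, -2.44625341e-01,
         6.74790903e-02],
       [ 9.99999427e-01,  9.76058981e-04,  4.38936938e-04,
         9.87448217e-05],
       [-1.86832002e-04, -2.44625663e-01,  9.69617579e-01,
        -1.66044818e-01],
       [ 0.00000000e+00,  0.00000000e+00,  0.00000000e+00,
         1.00000000e+00]])}
```

View pics/scene0.png

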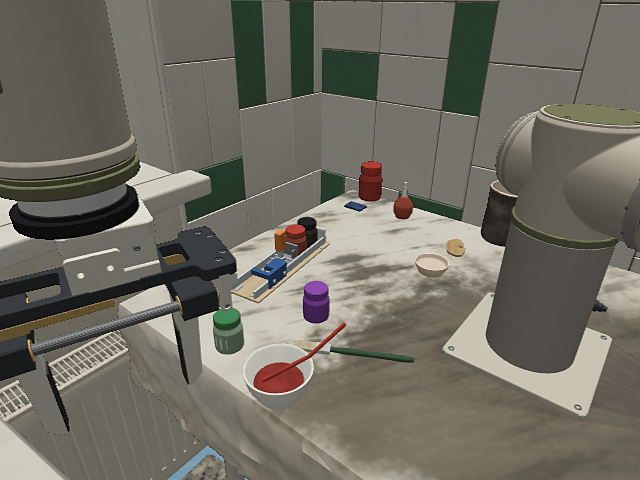

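View pics/top0.png

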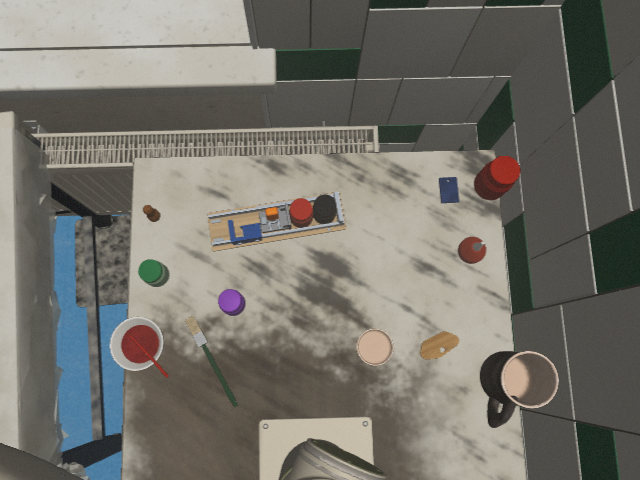

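```bash
python3 - <<'E'
from plant import robot
for c in ("top","scene"):
  for q in ("tray_front","loading_floor","jar_black_centre","jar_red_centre","jar_green_centre","follower_face","handle_grip","pin"):
    print(c,q,[(round(x['conf'],2),x['at']) for x in robot.tip_of(c,q)][:3])
print(robot.read_state()['t'])
E
```

```text
top tray_front [(0.62, [210.6, 338.6])]
top loading_floor [(0.88, [220.4, 277.4])]
top jar_black_centre [(0.75, [208.1, 322.0])]
top jar_red_centre [(0.92, [211.6, 297.6]), (0.61, [211.5, 325.3])]
top jar_green_centre [(0.94, [271.5, 153.8])]
top follower_face [(0.72, [215.4, 289.0])]
top handle_grip [(0.51, [211.8, 272.3])]
top pin [(0.43, [218.0, 272.1]), (0.24, [213.5, 336.5])]
scene tray_front [(0.75, [236.1, 315.2])]
scene loading_floor [(0.95, [262.1, 282.7]), (0.4, [240.8, 279.2])]
scene jar_black_centre [(0.78, [232.6, 309.5])]
scene jar_red_centre [(0.62, [242.0, 298.3])]
scene jar_green_centre [(0.95, [330.1, 227.5]), (0.71, [300.3, 316.0])]
scene follower_face [(0.78, [249.1, 289.5])]
scene handle_grip [(0.61, [236.6, 279.0])]
scene pin [(0.66, [254.4, 280.3])]
0.95
```

```bash
cat > h.py <<'E'
import numpy as np,cv2
from plant import robot
def pts(c,d,pose=None):
    m=robot.camera_model(c);K=m['camera_matrix'];T=m['pose'] if pose is None else pose
    v,u=np.mgrid[0:480,0:640]
    P=np.stack([(u-K[0,2])/K[0,0]*d,(v-K[1,2])/K[1,1]*d,d],-1)
    return P@T[:3,:3].T+T[:3,3]
def ray(c,rc,z,pose=None):
    m=robot.camera_model(c);K=m['camera_matrix'];T=m['pose'] if pose is None else pose
    r=T[:3,:3]@np.array([(rc[1]-K[0,2])/K[0,0],(rc[0]-K[1,2])/K[1,1],1])
    return T[:3,3]+r*(z-T[2,3])/r[2]
E
python3 - <<'E'
from h import *
f=np.load('pics/top0.npz');p,d=f['p'],f['d'];P=pts('top',d)
for n,rc,z in [("tray_front",(210.6,338.6),.006),("load",(220.4,277.4),.006),("blk",(208.1,322),.038),("red",(211.6,297.6),.038),("green",(271.5,153.8),.032),("face",(215.4,289),.035),("grip",(211.8,272.3),.068),("pin",(218,272.1),.034)]:
    print(n,ray('top',rc,z).round(4))
for n,rc,z in [("tray_front",(236.1,315.2),.006),("load",(262.1,282.7),.006),("blk",(232.6,309.5),.038),("red",(242,298.3),.038),("green",(330.1,227.5),.032),("grip",(236.6,279),.068)]:
    print('scene',n,ray('scene',rc,z).round(4))
hsv=cv2.cvtColor(p,cv2.COLOR_RGB2HSV).astype(int)
roi=np.zeros((480,640),bool);roi[180:260,200:355]=1
H,S,V=hsv[...,0],hsv[...,1],hsv[...,2]
def rep(n,m):
    q=P[m]; print(n,m.sum(),'med',np.median(q,0).round(4),'min',np.percentile(q,3,axis=0).round(4),'max',np.percentile(q,97,axis=0).round(4))
rep('orange',roi&(H>8)&(H<18)&(S>190)&(V>150)&(P[...,2]>.08))
rep('red',roi&((H<6)|(H>174))&(S>150)&(P[...,2]>.063))
rep('black',roi&(V<60)&(P[...,2]>.063))
rep('blue',roi&(H>100)&(H<125)&(S>120))
g=np.zeros_like(roi);g[255:290,135:170]=1
rep('green',g&(H>50)&(H<85)&(S>80)&(P[...,2]>.06))
# plywood base edges
m=roi&(P[...,2]>.002)
q=P[m][:,:2].astype(np.float32);r=cv2.minAreaRect(q);print(r)
cv2.imwrite('pics/topz.png',cv2.resize(p[170:270,190:360,::-1],None,fx=4.5,fy=4.5,interpolation=cv2.INTER_CUBIC))
E
```

```text
tray_front [ 0.5216 -0.0606  0.006 ]
load [0.5037 0.067  0.006 ]
blk [ 0.5192 -0.0251  0.038 ]
red [0.513  0.0244 0.038 ]
green [0.3984 0.313  0.032 ]
face [0.5063 0.042  0.035 ]
grip [0.5058 0.0739 0.068 ]
pin [0.5019 0.0764 0.034 ]
scene tray_front [ 0.5314 -0.0789  0.006 ]
scene load [0.5081 0.0627 0.006 ]
scene blk [ 0.5143 -0.0371  0.038 ]
scene red [0.5039 0.0144 0.038 ]
scene green [0.3984 0.3125 0.032 ]
scene grip [0.5154 0.0637 0.068 ]
orange 70 med [0.5018 0.0753 0.0883] min [0.4955 0.0656 0.0845] max [0.5085 0.085  0.0924]
red 367 med [0.509  0.0175 0.0711] min [ 0.4911 -0.0005  0.0672] max [0.528  0.0368 0.0755]
black 357 med [ 0.5151 -0.0287  0.0711] min [ 0.4957 -0.0475  0.0649] max [ 0.5348 -0.0103  0.0747]
blue 341 med [0.4729 0.125  0.0402] min [0.4568 0.1025 0.0366] max [0.492  0.1609 0.0447]
green 395 med [0.3956 0.3121 0.0651] min [0.3765 0.2933 0.0609] max [0.4139 0.3311 0.069 ]
((0.40417492389678955, 0.07123595476150513), (0.32479095458984375, 0.37682434916496277), 88.64481353759766)
```

View pics/topz.png

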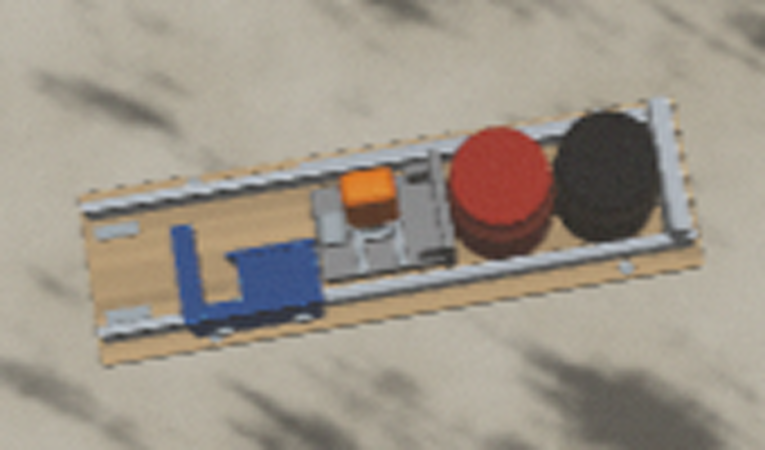

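```bash
python3 -m handwheel '0.43 -0.71 0 0 0 -0.93;0.43 -0.71 0 0 0 -0.93;0.43 -0.71 0 0 0 -0.93;0.43 -0.71 0 0 0 -0.93;0.43 -0.71 0 0 0 -0.93' -0.2; python3 -m handwheel '0.45 -0.73 0 0 0 -0.46;0.45 -0.73 0 0 0 -0.46;0.45 -0.73 0 0 0 -0.46;0.45 -0.73 0 0 0 -0.46;0.45 -0.73 0 0 0 -0.46'
```

```text
t: 1.45
tool_pos: [0.3347, 0.3492, 0.2188]
orientation: [1.622, 2.69, 0.001]
force: [1.0, 0.7, 0.7]
opening: 0.0584
t: 1.95
tool_pos: [0.466, 0.1362, 0.219]
orientation: [2.072, 2.361, 0.001]
force: [0.6, 0.8, -0.6]
opening: 0.0555
```

```bash
cat >> h.py <<'E'
from scipy.spatial.transform import Rotation as Ro
def wrist(name):
    s=robot.read_state();p,d=robot.read_camera('wrist')
    T=np.eye(4);T[:3,:3]=Ro.from_rotvec(s['orientation']).as_matrix();T[:3,3]=s['tool_pos']
    T=T@robot.camera_model('wrist')['tool_from_camera']
    cv2.imwrite(f'pics/{name}.png',p[:,:,::-1]);np.savez(f'pics/{name}.npz',p=p,d=d,T=T);return s,p,d,T
def yaw(s):
    y=Ro.from_rotvec(s['orientation']).as_matrix()[:,1];return np.degrees(np.arctan2(y[1],y[0]))
def masks(p):
    h=cv2.cvtColor(p,cv2.COLOR_RGB2HSV).astype(int);H,S,V=h[...,0],h[...,1],h[...,2]
    return dict(orange=(H>8)&(H<18)&(S>170)&(V>100),red=((H<6)|(H>174))&(S>130),black=(V<60),blue=(H>100)&(H<125)&(S>120),green=(H>50)&(H<85)&(S>80))
E
python3 - <<'E'
from h import *
s,p,d,T=wrist('w1');print(yaw(s),s['tool_pos'])
P=pts('wrist',d,T)
for n,m in masks(p).items():
    for lo,hi in [(.036,.046),(.06,.078),(.08,.095)]:
        k=m&(P[...,2]>lo)&(P[...,2]<hi)
        if k.sum()>60:
            q=P[k];print(n,lo,k.sum(),'med',np.median(q,0).round(4),'lo',np.percentile(q,2,axis=0).round(4),'hi',np.percentile(q,98,axis=0).round(4))
            print('  circ/rect',cv2.minEnclosingCircle(q[:,:2].astype(np.float32)),cv2.minAreaRect(q[:,:2].astype(np.float32)))
E
```

```text
7.4555757499831445 [0.46604532 0.13616541 0.21903176]
orange 0.08 310 med [0.5008 0.0777 0.0872] lo [0.4941 0.0658 0.0808] hi [0.5093 0.0868 0.089 ]
  circ/rect ((0.5014547109603882, 0.07621816545724869), 0.011717409826815128) ((0.5014879107475281, 0.07625593990087509), (0.015038690529763699, 0.022227564826607704), 9.095531463623047)
red 0.06 75 med [0.509  0.0385 0.0633] lo [ 0.4985 -0.0104  0.0603] hi [0.5178 0.0406 0.0709]
  circ/rect ((0.5074413418769836, 0.011654295027256012), 0.029733313247561455) ((0.5079533457756042, 0.012901177629828453), (0.029777316376566887, 0.054324425756931305), 11.736847877502441)
black 0.036 243 med [0.5123 0.0466 0.04  ] lo [ 0.4127 -0.0267  0.0365] hi [0.5282 0.3217 0.0456]
  circ/rect ((0.4979487359523773, 0.13468408584594727), 0.19209465384483337) ((0.509087085723877, 0.14032819867134094), (0.12678968906402588, 0.3750276267528534), 15.516166687011719)
black 0.06 1648 med [ 0.5151 -0.0236  0.0702] lo [ 0.4159 -0.046   0.0608] hi [0.5353 0.2916 0.0717]
  circ/rect ((0.47238075733184814, 0.12963762879371643), 0.1849876344203949) ((0.4668945372104645, 0.12788799405097961), (0.044362880289554596, 0.36977508664131165), 17.68817710876465)
blue 0.036 1627 med [0.4732 0.1278 0.0396] lo [0.4569 0.1023 0.0379] hi [0.4934 0.1635 0.0412]
  circ/rect ((0.4789581596851349, 0.13308314979076385), 0.03646682947874069) ((0.4789940416812897, 0.13248145580291748), (0.04275545850396156, 0.061798956245183945), 7.186344146728516)
green 0.06 743 med [0.4002 0.297  0.0643] lo [ 0.3818 -0.0322  0.0606] hi [0.5242 0.3034 0.0705]
  circ/rect ((0.4501170516014099, 0.12767118215560913), 0.18619856238365173) ((0.45944246649742126, 0.13102231919765472), (0.039200205355882645, 0.3717929422855377), 19.47490119934082)
```

View pics/w1.png

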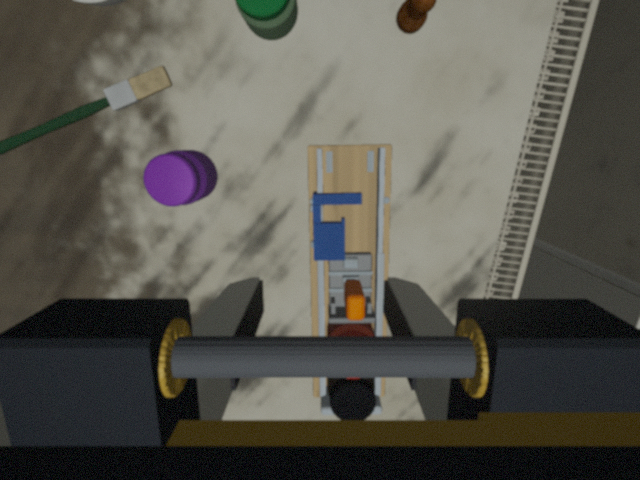

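```bash
python3 -m handwheel '0.118 -0.2 -0.1 0 0 0;0.118 -0.2 -0.2 0 0 0;0.118 -0.2 -0.35 0 0 0;0.118 -0.2 -0.45 0 0 0;0.118 -0.2 -0.555 0 0 0'; python3 -m handwheel '0 0 0 0 0 0;0 0 0 0 0 0;0 0 0 0 0 0'
```

```text
t: 2.5
tool_pos: [0.5003, 0.0779, 0.0506]
orientation: [-2.073, -2.36, 0.0]
force: [0.6, -0.3, -0.6]
opening: 0.056
t: 2.8
tool_pos: [0.5023, 0.0784, 0.0545]
orientation: [2.07, 2.36, 0.004]
force: [0.0, 0.9, 1.0]
opening: 0.0558
```

```bash
python3 - <<'E'
from h import *
s,p,d,T=wrist('w2');print(yaw(s),s['tool_pos'],s['force'])
E
```

```text
7.476189759759352 [0.50228699 0.07837291 0.05446612] [0.01070961 0.91691237 1.00522075]
```

View pics/w2.png

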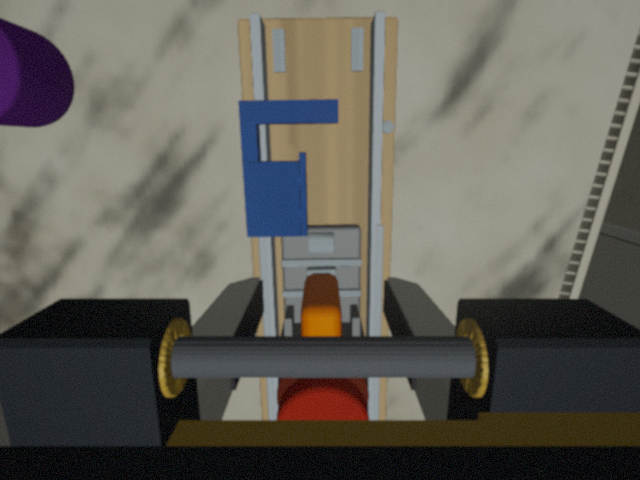

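```bash
python3 - <<'E'
from h import *
f=np.load('pics/w2.npz');p,d,T=f['p'],f['d'],f['T'];P=pts('wrist',d,T)
a=np.radians(7.3);X=np.array([-np.sin(a),np.cos(a)]);Y=np.array([-np.cos(a),-np.sin(a)])
h0=np.array([.5014,.0760])
m=masks(p)['blue']&(P[...,2]>.037)&(P[...,2]<.044)
q=P[m][:,:2]-h0;u=q@X;v=q@Y
print('z',np.median(P[m][:,2]))
for lo in np.arange(-.014,.036,.004):
    k=(v>lo)&(v<lo+.004)
    if k.sum()>5: 
        h,_=np.histogram(u[k],bins=np.arange(.02,.1,.003)); print(round(lo,3),h)
E
python3 -m handwheel '0 0 0 0 0 0;0 0 0 0 0 0;0 0 0 0 0 0;0 0 0 0 0 0;0 0 0 0 0 0' 1 20;python3 -m handwheel '0 0 0 0 0 0;0 0 0 0 0 0;0 0 0 0 0 0'
```

```text
z 0.039540234259540064
-0.01 [ 0  0  0  0  0  0  0  0  0  0  0  0  0  0  0  0  0  0  0  0 14 14 13  3
  0  0]
-0.006 [ 0  0  0  0  0  0  0  0  0  0  0  0  0  0  0  0  0  0  0  0 52 61 64 13
  0  0]
-0.002 [ 0  0  0  0  0  0  0  0  0  0  0  0  0  0  0  0  0  0  0  0 53 63 64  9
  0  0]
0.002 [ 0  0  0  0  0  0  0  0  0  0  0  0  0  0  0  0  0  0  0  0 62 63 63  9
  0  0]
0.006 [ 0  0 11 44 42 34 36 40 35 37 40 30 34 30 35 18  0  0  0  0 60 63 63  9
  0  0]
0.01 [ 0  0 25 47 51 45 53 50 52 52 59 54 62 54 17  0  0  0  0  0 60 63 63  9
  0  0]
0.014 [ 0  0 24 48 48 53 53 57 53 53 55 48 58 50 17  0  0  0  0  0 63 61 63  9
  0  0]
0.018 [ 0  0 24 50 52 47 58 46 49 53 57 53 61 51 17  0  0  0  0  0 59 63 60  9
  0  0]
0.022 [ 0  0 28 50 54 48 55 52 53 55 52 50 57 55 16  0  0  0  0  3 62 63 64 10
  0  0]
0.026 [ 0  0 26 48 52 45 58 53 49 56 56 53 58 51 28 19 13 14 16 17 61 62 64  4
  0  0]
0.03 [ 0  0 25 51 53 52 49 52 51 54 54 54 56 59 53 58 61 54 59 58 61 60 62  0
  0  0]
0.034 [ 0  0  8 17 20 18 22 22 22 26 23 24 29 27 29 32 35 29 34 39 36 39 37  0
  0  0]
t: 3.35
tool_pos: [0.5006, 0.0781, 0.0522]
orientation: [-2.072, -2.361, -0.0]
force: [0.5, -0.2, -0.3]
opening: 0.0204
t: 3.65
tool_pos: [0.5007, 0.0781, 0.0521]
orientation: [2.072, 2.361, 0.0]
force: [-0.1, 0.4, 0.6]
opening: 0.016
```

```bash
python3 -m handwheel '-0.005 0.04 0 0 0 0;-0.010 0.08 0 0 0 0;-0.015 0.12 0 0 0 0;-0.02 0.16 0 0 0 0;-0.0255 0.198 0 0 0 0'; python3 -m handwheel '0 0 0 0 0 0;0 0 0 0 0 0;0 0 0 0 0 0'
```

```text
t: 4.15
tool_pos: [0.4929, 0.1365, 0.0521]
orientation: [2.071, 2.36, -0.003]
force: [0.9, -8.3, 1.2]
opening: 0.016
t: 4.45
tool_pos: [0.493, 0.1361, 0.0521]
orientation: [2.071, 2.36, -0.003]
force: [-0.2, -7.8, 1.3]
opening: 0.0158
```

```bash
python3 -m handwheel '-0.0008 0.0066 0 0 0 0;-0.0016 0.0132 0 0 0 0'|grep -E "pos|force"; python3 -m handwheel '-0.0008 0.0066 0 0 0 0;-0.0008 0.0066 0 0 0 0'|grep -E "pos|force"
```

```text
tool_pos: [0.4925, 0.1399, 0.0521]
force: [-0.7, -7.9, 1.6]
tool_pos: [0.4922, 0.142, 0.0521]
force: [-0.1, -8.2, 1.5]
```

```bash
python3 -m handwheel '-0.0008 0.0066 0 0 0 0;-0.0008 0.0066 0 0 0 0'|grep -E "pos|force"; python3 -m handwheel '-0.0008 0.0066 0 0 0 0;-0.0008 0.0066 0 0 0 0'|grep -E "pos|force"
```

```text
tool_pos: [0.4919, 0.1439, 0.0521]
force: [-0.9, -7.8, 1.2]
tool_pos: [0.4916, 0.1459, 0.0521]
force: [0.1, -8.7, 2.8]
```

```bash
python3 -m handwheel '-0.0006 0.005 0 0 0 0;-0.0006 0.005 0 0 0 0'|grep -E "pos|force"; python3 -m handwheel '-0.0006 0.005 0 0 0 0;-0.0006 0.005 0 0 0 0'|grep -E "pos|force"
```

```text
tool_pos: [0.4914, 0.1474, 0.0521]
force: [-1.1, -8.6, 3.1]
tool_pos: [0.4912, 0.1489, 0.0521]
force: [-1.2, -8.3, 1.7]
```

```bash
python3 -m handwheel '-0.0004 0.0033 0 0 0 0;-0.0004 0.0033 0 0 0 0'|grep -E "pos|force"; python3 -m handwheel '-0.0004 0.0033 0 0 0 0;-0.0004 0.0033 0 0 0 0'|grep -E "pos|force"
```

```text
tool_pos: [0.4911, 0.1498, 0.0521]
force: [-0.9, -8.2, 1.6]
tool_pos: [0.491, 0.1508, 0.052]
force: [-1.3, -9.1, 2.5]
```

```bash
python3 -m handwheel '-0.0004 0.0033 0 0 0 0;-0.0004 0.0033 0 0 0 0'|grep -E "pos|force"; python3 -m handwheel '-0.0004 0.0033 0 0 0 0;-0.0004 0.0033 0 0 0 0'|grep -E "pos|force"
```

```text
tool_pos: [0.4908, 0.1518, 0.052]
force: [-1.1, -8.0, 2.8]
tool_pos: [0.4907, 0.1527, 0.052]
force: [-1.8, -7.5, 2.5]
```

```bash
python3 -m handwheel '-0.0004 0.0033 0 0 0 0;-0.0004 0.0033 0 0 0 0'|grep -E "pos|force"
```

```text
tool_pos: [0.4906, 0.1536, 0.052]
force: [-1.0, -9.0, 3.7]
```

```bash
python3 -m handwheel '-0.0004 0.0033 0 0 0 0;-0.0004 0.0033 0 0 0 0'|grep -E "pos|force"
```

```text
tool_pos: [0.4906, 0.1537, 0.052]
force: [-0.7, -13.8, 4.0]
```

```bash
python3 - <<'E'
from h import *
s,p,d,T=wrist('w3');print(yaw(s),s['tool_pos'],s['force'])
E
```

```text
7.449839282179051 [0.49057703 0.15369427 0.0520481 ] [ -0.74894262 -13.84002538   4.03547184]
```

View pics/w3.png

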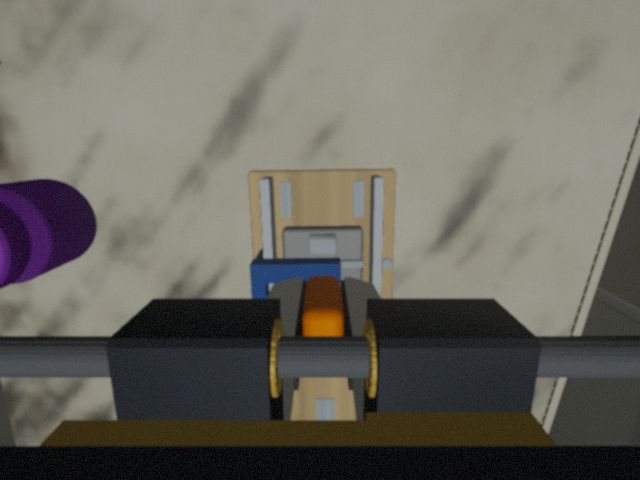

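```bash
python3 -m handwheel '0.0002 -0.002 0 0 0 0;-0.0098 -0.0033 0 0 0 0;-0.0198 -0.0046 0 0 0 0'|grep -E "pos|force"
```

```text
tool_pos: [0.4854, 0.1529, 0.0521]
force: [2.7, -9.5, -1.0]
```

```bash
python3 -m handwheel '-0.01 -0.0013 0 0 0 0;-0.02 -0.0026 0 0 0 0;-0.0265 -0.0034 0 0 0 0'|grep -E "pos|force"
```

```text
tool_pos: [0.4775, 0.1518, 0.0521]
force: [4.6, -10.6, -2.3]
```

```bash
python3 -m handwheel '-0.003 -0.0004 0 0 0 0;-0.003 -0.0004 0 0 0 0'|grep -E "pos|force"
```

```text
tool_pos: [0.4765, 0.1516, 0.0521]
force: [3.3, -11.3, -1.4]
```

```bash
python3 -m handwheel '-0.003 -0.0004 0 0 0 0;-0.003 -0.0004 0 0 0 0'|grep -E "pos|force"
```

```text
tool_pos: [0.4757, 0.1515, 0.0521]
force: [3.5, -11.4, -1.2]
```

```bash
python3 -m handwheel '-0.003 -0.0004 0 0 0 0;-0.003 -0.0004 0 0 0 0'|grep -E "pos|force"
```

```text
tool_pos: [0.4748, 0.1514, 0.0521]
force: [3.1, -11.0, -1.3]
```

```bash
python3 -m handwheel '-0.003 -0.0004 0 0 0 0;-0.003 -0.0004 0 0 0 0'|grep -E "pos|force"
```

```text
tool_pos: [0.4743, 0.1513, 0.0521]
force: [4.5, -10.3, -3.7]
```

```bash
python3 -m handwheel '0.0008 -0.0066 0 0 0 0;0.0017 -0.0132 0 0 0 0;0.0021 -0.0165 0 0 0 0'|grep -E "pos|force"
```

```text
tool_pos: [0.4749, 0.1469, 0.0521]
force: [6.3, -6.2, -3.9]
```

```bash
python3 -m handwheel '0.0004 -0.0033 0 0 0 0;0.0004 -0.0033 0 0 0 0'|grep -E "pos|force"
```

```text
tool_pos: [0.475, 0.1459, 0.0521]
force: [6.9, -6.8, -3.7]
```

```bash
python3 -m handwheel '0.0004 -0.0033 0 0 0 0;0.0004 -0.0033 0 0 0 0'|grep -E "pos|force"
```

```text
tool_pos: [0.4752, 0.145, 0.0521]
force: [6.4, -7.3, -4.5]
```

```bash
python3 -m handwheel '0.0006 -0.0033 0 0 0 0;0.0006 -0.0033 0 0 0 0'|grep -E "pos|force"; python3 -m handwheel '0.0004 -0.0033 0 0 0 0;0.0004 -0.0033 0 0 0 0'|grep -E "pos|force"
```

```text
tool_pos: [0.4753, 0.1443, 0.0521]
force: [4.9, -5.3, -3.9]
tool_pos: [0.4753, 0.1442, 0.0521]
force: [6.1, -0.8, -4.7]
```

```bash
python3 -m handwheel '0 0 0 0 0 0;0 0 0 0 0 0;0 0 0 0 0 0;0 0 0 0 0 0' 0 ; python3 -m handwheel '0 0 0.1 0 0 0;0 0 0.25 0 0 0;0 0 0.4 0 0 0;0 0 0.5 0 0 0;0 0 0.5 0 0 0'; python3 - <<'E'
from h import *
s,p,d,T=wrist('w4');print(s['t'],s['tool_pos'])
P=pts('wrist',d,T)
m=masks(p)['orange']&(P[...,2]>.08);print(np.median(P[m],0))
p,d=robot.read_camera('top');np.savez('pics/top4.npz',p=p,d=d);P=pts('top',d)
roi=np.zeros((480,640),bool);roi[180:260,200:355]=1
m=roi&masks(p)['orange']&(P[...,2]>.08);print(m.sum(),np.median(P[m],0) if m.any() else 0)
cv2.imwrite('pics/topz4.png',cv2.resize(p[170:270,190:360,::-1],None,fx=4.5,fy=4.5,interpolation=cv2.INTER_CUBIC))
E
```

```text
t: 9.8
tool_pos: [0.4742, 0.1446, 0.0521]
orientation: [-2.072, -2.361, 0.0]
force: [0.5, 0.1, -0.2]
opening: 0.0433
t: 10.3
tool_pos: [0.4774, 0.1452, 0.2081]
orientation: [2.068, 2.357, 0.012]
force: [0.3, -0.0, 0.4]
opening: 0.0467
10.3 [0.47736875 0.14522528 0.20809625]
[0.47508967 0.14376958 0.0874702 ]
0 0
```

View pics/w4.png

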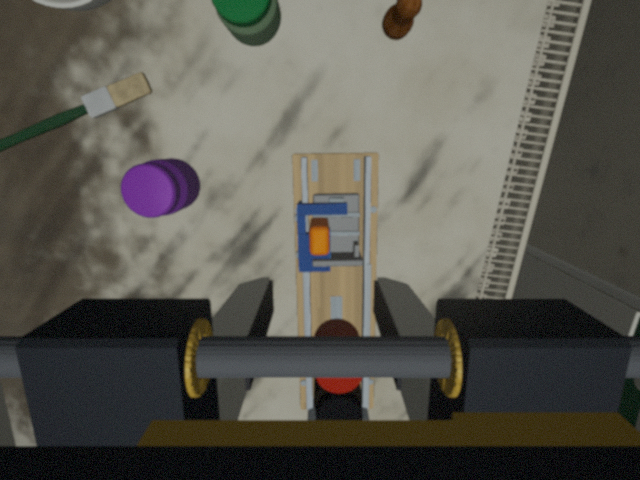

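View pics/topz4.png

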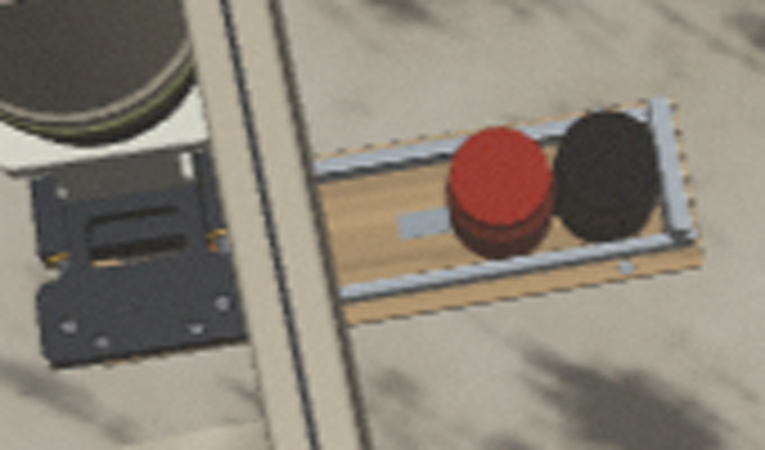

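```bash
python3 -m handwheel '-0.257 0.56 0 0 0 0;-0.257 0.56 0 0 0 0;-0.257 0.56 0 0 0 0;-0.257 0.56 0 0 0 0;-0.257 0.56 0 0 0 0' -0.4; python3 -m handwheel '0 0 0 0 0 0'; python3 - <<'E'
from h import *
s,p,d,T=wrist('w5');print(yaw(s),s['t'],s['tool_pos'])
P=pts('wrist',d,T)
m=masks(p)['green']&(P[...,2]>.061)&(P[...,2]<.068);q=P[m]
k=np.linalg.norm(q[:,:2]-[.397,.3125],axis=1)<.04;q=q[k]
print(len(q),q.min(0),q.max(0),cv2.minEnclosingCircle(q[:,:2].astype(np.float32)))
f=np.load('pics/scene0.npz');P=pts('scene',f['d']);q=P[(np.abs(P[...,0]-.397)<.15)&(np.abs(P[...,1]-.3125)<.05)&(P[...,2]>.02)&(P[...,2]<.15)]
for x in np.arange(.25,.55,.02):
    k=(q[:,0]>x)&(q[:,0]<x+.02); print(round(x,2),k.sum(),q[k,2].max().round(3) if k.any() else '')
E
```

```text
t: 10.9
tool_pos: [0.3941, 0.3152, 0.1997]
orientation: [-2.065, -2.364, 0.005]
force: [0.1, -0.4, 1.0]
opening: 0.0649
t: 11.0
tool_pos: [0.396, 0.3123, 0.2]
orientation: [-2.069, -2.363, 0.006]
force: [0.6, -0.1, -0.7]
opening: 0.0652
7.596185862379592 11.0 [0.3959708  0.31232343 0.20000557]
2139 [0.37388638 0.29362316 0.06100174] [0.41643478 0.3359399  0.06672809] ((0.3955615162849426, 0.31482458114624023), 0.021686460822820663)
0.25 635 0.056
0.27 591 0.056
0.29 626 0.056
0.31 0 
0.33 0 
0.35 1 0.022
0.37 675 0.068
0.39 296 0.069
0.41 28 0.068
0.43 0 
0.45 0 
0.47 0 
0.49 0 
0.51 0 
0.53 0 
0.55 0
```

View pics/w5.png

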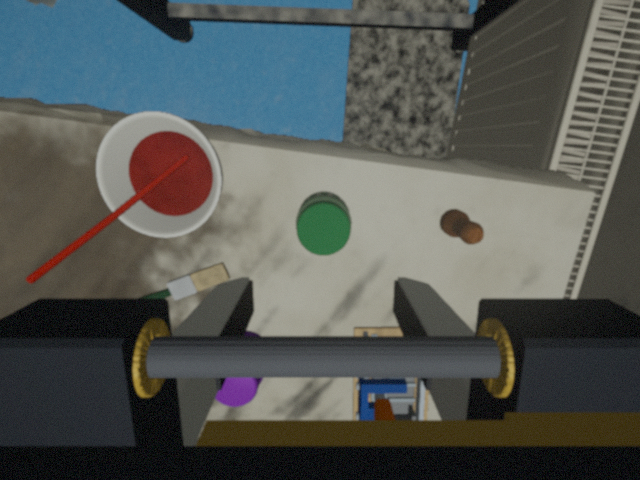

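```bash
python3 -m handwheel '-0.002 0.007 -0.12 0 0 0;-0.002 0.007 -0.25 0 0 0;-0.002 0.007 -0.38 0 0 0;-0.002 0.007 -0.5 0 0 0;-0.002 0.007 -0.58 0 0 0'; python3 -m handwheel '0 0 0 0 0 0;0 0 0 0 0 0;0 0 0 0 0 0;0 0 0 0 0 0' 1 20;python3 -m handwheel '0 0 0 0 0 0'
```

```text
t: 11.55
tool_pos: [0.3956, 0.3118, 0.0245]
orientation: [-2.074, -2.358, 0.007]
force: [0.6, 1.1, 0.4]
opening: 0.0652
t: 11.95
tool_pos: [0.3981, 0.3152, 0.03]
orientation: [2.072, 2.36, 0.005]
force: [0.3, 0.2, -0.7]
opening: 0.0478
t: 12.05
tool_pos: [0.3976, 0.3151, 0.0295]
orientation: [2.072, 2.361, 0.004]
force: [-0.1, 0.8, -0.2]
opening: 0.0475
```

```bash
python3 -m handwheel '0 0 0.1 0 0 0;0 0 0.25 0 0 0;0.02 -0.04 0.4 0 0 0;0.1 -0.18 0.42 0 0 0;0.16 -0.32 0.42 0 0 0' - 25; python3 -m handwheel '0.08 -0.16 0 0 0 0;0.14 -0.32 0 0 0 0;0.18 -0.45 0 0 0 0;0.187 -0.489 0 0 0 0;0.187 -0.489 0 0 0 0';python3 -m handwheel '0 0 0 0 0 0;0 0 0 0 0 0'; python3 - <<'E'
from h import *
s,p,d,T=wrist('w6');print(yaw(s),s['t'],s['tool_pos'])
p,d=robot.read_camera('scene');cv2.imwrite('pics/s6.png',cv2.resize(p[130:330,180:420,::-1],None,fx=3,fy=3))
E
```

```text
t: 12.55
tool_pos: [0.4473, 0.219, 0.1583]
orientation: [2.066, 2.362, 0.01]
force: [1.6, 0.6, -1.1]
opening: 0.0478
t: 13.05
tool_pos: [0.5012, 0.0704, 0.1546]
orientation: [2.076, 2.358, 0.001]
force: [-0.2, 0.4, -1.1]
opening: 0.0475
t: 13.25
tool_pos: [0.5004, 0.0735, 0.1542]
orientation: [-2.07, -2.363, -0.001]
force: [-0.2, 0.3, -1.5]
opening: 0.0477
7.562666307700828 13.25 [0.50041203 0.07346656 0.15422251]
```

View pics/w6.png

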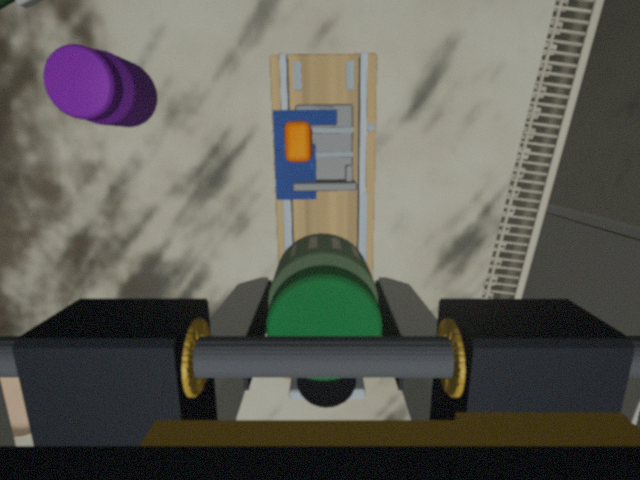

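View pics/s6.png

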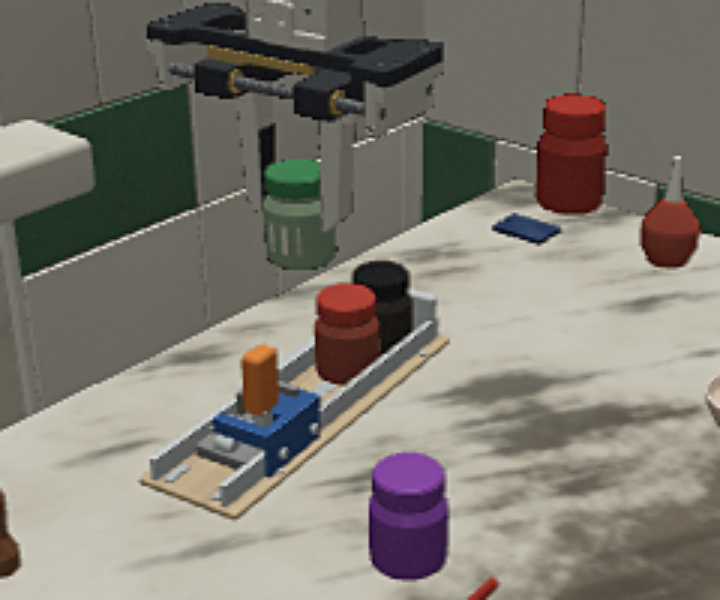

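```bash
python3 - <<'E'
from h import *
a=np.radians(7.35);X=np.array([-np.sin(a),np.cos(a)]);Y=np.array([-np.cos(a),-np.sin(a)])
h0=np.array([.5014,.0760])
for n,c in [('w1','wrist'),('w4','wrist'),('w6','wrist'),('top0','top')]:
    f=np.load(f'pics/{n}.npz');P=pts(c,f['d'],f['T'] if c=='wrist' else None)
    for lo,hi in [(-.06,-.03),(-.03,.03),(.03,.1),(.1,.14)]:
        q=P[(P[...,2]>.0195)&(P[...,2]<.0265)];r=q[:,:2]-h0;u=r@X;v=r@Y
        k=(u>lo)&(u<hi);A=v[k&(v>.022)&(v<.036)];B=v[k&(v<-.022)&(v>-.036)]
        if len(A)>10 and len(B)>10: print(n,lo,len(A),len(B),np.median(A).round(4),np.median(B).round(4),'mid',((np.median(A)+np.median(B))/2).round(4))
s=robot.read_state();r=s['tool_pos'][:2]-h0;print('tcp u,v',r@X,r@Y,s['tool_pos'])
E
```

```text
w1 -0.06 153 172 0.0279 -0.0308 mid -0.0015
w1 -0.03 306 402 0.029 -0.0302 mid -0.0006
w1 0.03 93 399 0.0291 -0.0285 mid 0.0003
w1 0.1 178 185 0.0301 -0.0277 mid 0.0012
w4 -0.06 82 102 0.028 -0.0313 mid -0.0017
w4 -0.03 326 403 0.0288 -0.0304 mid -0.0008
w4 0.03 108 407 0.029 -0.0286 mid 0.0002
w4 0.1 187 192 0.0305 -0.028 mid 0.0013
w6 -0.03 406 539 0.0293 -0.0303 mid -0.0005
w6 0.03 93 646 0.0303 -0.0285 mid 0.0009
w6 0.1 310 330 0.0304 -0.0276 mid 0.0014
top0 -0.06 33 20 0.0278 -0.0313 mid -0.0018
top0 -0.03 62 82 0.0281 -0.0303 mid -0.0011
top0 0.03 23 85 0.0329 -0.0282 mid 0.0024
top0 0.1 37 33 0.0305 -0.0278 mid 0.0013
tcp u,v -0.002472159490947759 0.0012591354736844354 [0.50046747 0.07338707 0.15416974]
```

```bash
python3 -m handwheel '0.006 0.001 -0.08 0 0 0;0.006 0.001 -0.17 0 0 0;0.006 0.001 -0.25 0 0 0;0.006 0.001 -0.32 0 0 0;0.006 0.001 -0.37 0 0 0'; python3 -m handwheel '0 0 0 0 0 0;0 0 0 0 0 0'
```

```text
t: 13.85
tool_pos: [0.5015, 0.0732, 0.0415]
orientation: [-2.069, -2.362, 0.002]
force: [-0.6, -0.3, -1.4]
opening: 0.0476
t: 14.05
tool_pos: [0.5027, 0.0727, 0.0436]
orientation: [2.071, 2.362, 0.0]
force: [0.0, -0.1, 0.0]
opening: 0.0472
```

```bash
python3 -m handwheel '0 0 -0.012 0 0 0;0 0 -0.022 0 0 0;0 0 -0.022 0 0 0'|grep -E "pos|force"; python3 -m handwheel '0 0 -0.004 0 0 0;0 0 -0.004 0 0 0'|grep -E "pos|force"
```

```text
tool_pos: [0.5028, 0.0722, 0.0367]
force: [-0.2, -1.2, -1.4]
tool_pos: [0.5028, 0.0722, 0.0355]
force: [-1.1, -0.6, -1.5]
```

```bash
python3 -m handwheel '0 0 -0.004 0 0 0;0 0 -0.004 0 0 0'|grep -E "pos|force"
```

```text
tool_pos: [0.5029, 0.0722, 0.0354]
force: [-5.1, -0.8, 11.3]
```

```bash
python3 -m handwheel '0 0 -0.003 0 0 0;0 0 -0.003 0 0 0'|grep -E "pos|force"
```

```text
tool_pos: [0.5028, 0.0721, 0.0352]
force: [-11.0, -1.3, 19.3]
```

```bash
python3 -m handwheel '0 0 0.005 0 0 0;0 0 0.005 0 0 0'|grep -E "pos|force"; python3 -m handwheel '0 0 0 0 0 0;0 0 0 0 0 0;0 0 0 0 0 0' -0.3 
```

```text
tool_pos: [0.503, 0.0722, 0.0352]
force: [-2.3, 0.0, 5.8]
t: 15.45
tool_pos: [0.5024, 0.0722, 0.0345]
orientation: [-2.072, -2.361, 0.0]
force: [0.6, -0.7, 0.1]
opening: 0.0598
```

```bash
python3 -m handwheel '0 0 0.05 0 0 0;0 0 0.15 0 0 0;0 0 0.3 0 0 0;0 0 0.45 0 0 0;0 0 0.5 0 0 0'|grep -E "pos|force|open"; python3 -m handwheel '-0.08 -0.1 0 0 0 0;-0.08 -0.1 0 0 0 0'; python3 - <<'E'
from h import *
s,p,d,T=wrist('w7');print(yaw(s),s['t'],s['tool_pos'])
P=pts('wrist',d,T);a=np.radians(8.35);X=np.array([-np.sin(a),np.cos(a)]);Y=np.array([-np.cos(a),-np.sin(a)]);h0=np.array([.5014,.0760])+.0006*-Y
m=masks(p)['green']&(P[...,2]>.064)&(P[...,2]<.075);q=P[m]
q=q[np.linalg.norm(q[:,:2]-[.502,.072],axis=1)<.04];c=cv2.minEnclosingCircle(q[:,:2].astype(np.float32));print(len(q),c,np.median(q[:,2]),(np.array(c[0])-h0)@np.c_[X,Y])
m=masks(p)['orange']&(P[...,2]>.085)&(P[...,2]<.092);q=np.median(P[m],0);print(q,(q[:2]-h0)@np.c_[X,Y])
p,d=robot.read_camera('scene');cv2.imwrite('pics/s7.png',cv2.resize(p[130:330,180:420,::-1],None,fx=3,fy=3))
E
```

```text
tool_pos: [0.5053, 0.0724, 0.1916]
force: [1.4, -0.2, 0.3]
opening: 0.0606
t: 16.15
tool_pos: [0.4772, 0.0404, 0.1855]
orientation: [2.073, 2.36, -0.001]
force: [0.9, 0.0, -0.3]
opening: 0.0606
7.416716432944389 16.15 [0.47722714 0.04041848 0.18552727]
2691 ((0.5024827718734741, 0.07207345217466354), 0.022167988121509552) 0.07044413133564958 [-4.04216398e-03  9.89180969e-05]
[0.47502724 0.14119563 0.08732266] [0.06833436 0.0172255 ]
```

View pics/w7.png

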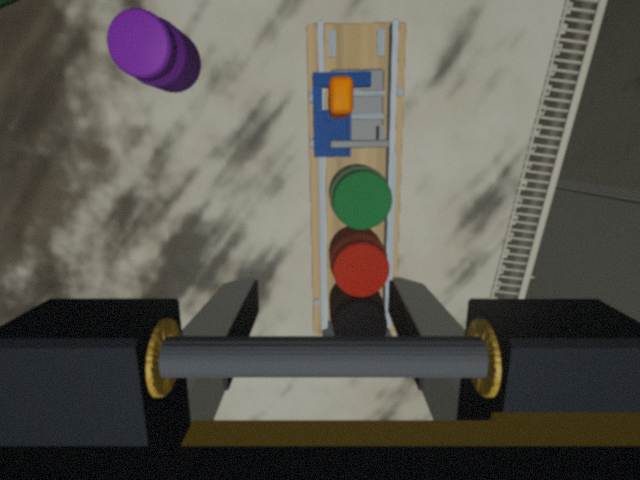

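View pics/s7.png

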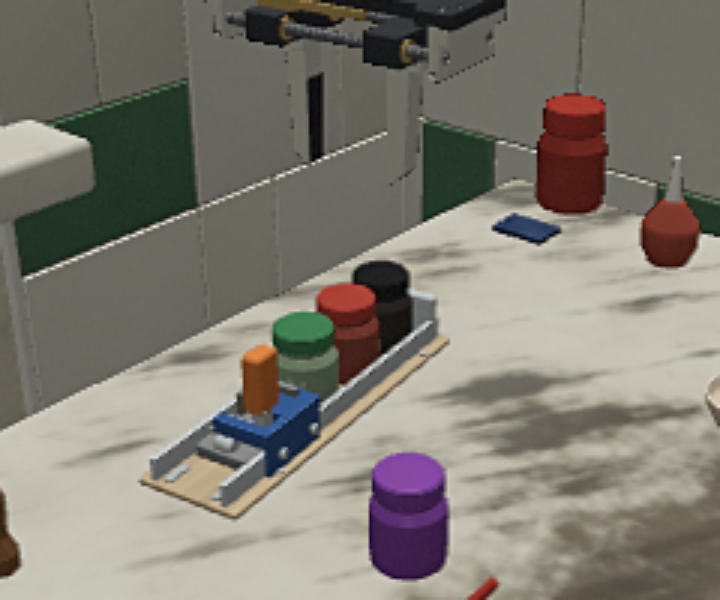

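```bash
python3 -m handwheel '-0.008 0.15 0 0 0 0;-0.008 0.3 0 0 0 0;-0.008 0.345 0 0 0 0;-0.008 0.345 0 0 0 0;-0.008 0.345 0 0 0 0' 0; python3 -m handwheel '0 0 0 0 0 0'
```

```text
t: 16.75
tool_pos: [0.4761, 0.1456, 0.1844]
orientation: [-2.071, -2.363, 0.001]
force: [0.1, -0.9, 0.1]
opening: 0.0466
t: 16.85
tool_pos: [0.4763, 0.1448, 0.1845]
orientation: [2.073, 2.361, -0.001]
force: [-0.8, -0.4, -1.1]
opening: 0.0466
```

```bash
python3 -m handwheel '-0.005 -0.003 -0.12 0 0 0;-0.005 -0.003 -0.25 0 0 0;-0.005 -0.003 -0.35 0 0 0;-0.005 -0.003 -0.41 0 0 0;-0.005 -0.003 -0.44 0 0 0' 0; python3 -m handwheel '0 0 0 0 0 0;0 0 0 0 0 0'
```

```text
t: 17.35
tool_pos: [0.4733, 0.1434, 0.0505]
orientation: [-2.073, -2.358, 0.004]
force: [0.2, -1.2, 0.4]
opening: 0.0462
t: 17.55
tool_pos: [0.4755, 0.1445, 0.0538]
orientation: [2.072, 2.36, 0.002]
force: [0.5, 0.3, 0.1]
opening: 0.047
```

```bash
python3 -m handwheel '0 0 0 0 0 0;0 0 0 0 0 0;0 0 0 0 0 0;0 0 0 0 0 0' 1 22;  python3 -m handwheel '0 0 0 0 0 0;0 0 0 0 0 0'
```

```text
t: 17.95
tool_pos: [0.475, 0.1449, 0.0532]
orientation: [2.072, 2.361, 0.001]
force: [-0.8, -0.6, 0.3]
opening: 0.0193
t: 18.15
tool_pos: [0.4752, 0.1449, 0.0531]
orientation: [2.071, 2.361, 0.001]
force: [1.4, 0.3, 0.9]
opening: 0.0158
```

```bash
python3 -m handwheel '-0.001 0.0066 0 0 0 0;-0.0019 0.0132 0 0 0 0;-0.0024 0.0165 0 0 0 0;-0.0024 0.0165 0 0 0 0'|grep -E "pos|force";  python3 -m handwheel '-0.0005 0.0033 0 0 0 0;-0.0005 0.0033 0 0 0 0'|grep -E "pos|force"
```

```text
tool_pos: [0.4748, 0.1485, 0.053]
force: [3.7, -8.2, 0.7]
tool_pos: [0.4746, 0.1494, 0.053]
force: [3.5, -7.9, -0.1]
```

```bash
python3 -m handwheel '-0.0005 0.0033 0 0 0 0;-0.0005 0.0033 0 0 0 0'|grep -E "pos|force"
```

```text
tool_pos: [0.4745, 0.1504, 0.0531]
force: [3.6, -8.0, 1.2]
```

```bash
python3 -m handwheel '-0.0005 0.0033 0 0 0 0;-0.0005 0.0033 0 0 0 0'|grep -E "pos|force"
```

```text
tool_pos: [0.4744, 0.1514, 0.0531]
force: [3.2, -7.1, 0.4]
```

```bash
python3 -m handwheel '-0.0005 0.0033 0 0 0 0;-0.0005 0.0033 0 0 0 0'|grep -E "pos|force"
```

```text
tool_pos: [0.4743, 0.1521, 0.0531]
force: [3.9, -8.4, 0.7]
```

```bash
python3 -m handwheel '-0.0003 0.002 0 0 0 0;-0.0003 0.002 0 0 0 0'|grep -E "pos|force"
```

```text
tool_pos: [0.4742, 0.1522, 0.053]
force: [5.4, -11.2, 1.0]
```

```bash
python3 -m handwheel '0.0102 0.0004 0 0 0 0;0.0202 0.0019 0 0 0 0;0.0302 0.0034 0 0 0 0;0.04 0.0048 0 0 0 0;0.044 0.0054 0 0 0 0'|grep -E "pos|force"; python3 -m handwheel '0.004 0.0006 0 0 0 0;0.004 0.0006 0 0 0 0'|grep -E "pos|force"
```

```text
tool_pos: [0.487, 0.154, 0.053]
force: [0.1, -9.9, 4.3]
tool_pos: [0.4883, 0.1541, 0.053]
force: [2.2, -10.5, 3.4]
```

```bash
python3 -m handwheel '0.004 0.0006 0 0 0 0;0.004 0.0006 0 0 0 0'|grep -E "pos|force"; python3 -m handwheel '0.003 0.0004 0 0 0 0;0.003 0.0004 0 0 0 0'|grep -E "pos|force"
```

```text
tool_pos: [0.4894, 0.1543, 0.053]
force: [1.5, -10.2, 3.4]
tool_pos: [0.4902, 0.1544, 0.053]
force: [0.8, -10.8, 3.8]
```

```bash
python3 -m handwheel '0.002 0.0003 0 0 0 0;0.002 0.0003 0 0 0 0'|grep -E "pos|force"; python3 -m handwheel '0.0003 -0.002 0 0 0 0;0.0006 -0.004 0 0 0 0;0.0006 -0.004 0 0 0 0'|grep -E "pos|force"
```

```text
tool_pos: [0.4904, 0.1545, 0.053]
force: [0.1, -10.4, 5.7]
tool_pos: [0.4905, 0.1537, 0.053]
force: [-1.3, -8.3, 4.0]
```

```bash
python3 -m handwheel '0.0005 -0.0033 0 0 0 0;0.001 -0.0066 0 0 0 0;0.0015 -0.01 0 0 0 0;0.002 -0.0132 0 0 0 0'|grep -E "pos|force"; python3 -m handwheel '0.001 -0.0066 0 0 0 0;0.002 -0.0132 0 0 0 0;0.003 -0.02 0 0 0 0'|grep -E "pos|force"
```

```text
tool_pos: [0.4911, 0.1498, 0.053]
force: [-0.3, -9.1, 5.5]
tool_pos: [0.492, 0.1438, 0.053]
force: [-1.4, -7.9, 5.5]
```

```bash
python3 -m handwheel '0.0007 -0.005 0 0 0 0;0.0015 -0.01 0 0 0 0;0.0022 -0.015 0 0 0 0;0.003 -0.02 0 0 0 0;0.0036 -0.025 0 0 0 0'|grep -E "pos|force"; python3 -m handwheel '0.0007 -0.005 0 0 0 0;0.0013 -0.009 0 0 0 0;0.0018 -0.012 0 0 0 0'|grep -E "pos|force"
```

```text
tool_pos: [0.493, 0.1363, 0.053]
force: [-0.8, -7.6, 4.8]
tool_pos: [0.4936, 0.1328, 0.053]
force: [-2.2, -7.5, 5.4]
```

```bash
python3 -m handwheel '0.0005 -0.0033 0 0 0 0;0.001 -0.0066 0 0 0 0'|grep -E "pos|force"; python3 -m handwheel '0.0005 -0.0033 0 0 0 0;0.001 -0.0066 0 0 0 0'|grep -E "pos|force";python3 -m handwheel '0.0005 -0.0033 0 0 0 0;0.0007 -0.005 0 0 0 0'|grep -E "pos|force"
```

```text
tool_pos: [0.4939, 0.1309, 0.053]
force: [-1.4, -7.6, 3.8]
tool_pos: [0.4941, 0.129, 0.053]
force: [-2.4, -7.0, 5.0]
tool_pos: [0.4943, 0.1275, 0.053]
force: [-1.5, -6.8, 5.0]
```

```bash
python3 -m handwheel '0.0004 -0.0025 0 0 0 0;0.0004 -0.0025 0 0 0 0'|grep -E "pos|force"; python3 -m handwheel '0.0004 -0.0025 0 0 0 0;0.0004 -0.0025 0 0 0 0'|grep -E "pos|force"
```

```text
tool_pos: [0.4945, 0.1268, 0.053]
force: [-1.5, -6.7, 5.3]
tool_pos: [0.4945, 0.1267, 0.053]
force: [-1.8, -3.9, 5.2]
```

```bash
python3 -m handwheel '0.0004 -0.0025 0 0 0 0;0.0004 -0.0025 0 0 0 0'|grep -E "pos|force"; python3 -m handwheel '0.0004 -0.0025 0 0 0 0;0.0004 -0.0025 0 0 0 0'|grep -E "pos|force"
```

```text
tool_pos: [0.4945, 0.1265, 0.053]
force: [-2.6, -0.6, 5.0]
tool_pos: [0.4945, 0.1263, 0.053]
force: [-3.3, 2.9, 5.8]
```

```bash
python3 -m handwheel '0 0.002 0 0 0 0;0 0.002 0 0 0 0'|grep -E "pos|force"; python3 -m handwheel '0 0 0 0 0 0;0 0 0 0 0 0;0 0 0 0 0 0;0 0 0 0 0 0' 0;python3 -m handwheel '0 0 0.05 0 0 0;0 0 0.15 0 0 0;0 0 0.3 0 0 0;0 0 0.45 0 0 0;0 0 0.5 0 0 0'; python3 -m handwheel '-0.3 0.5 0.1 0 0 0;-0.3 0.5 0.1 0 0 0;-0.3 0.5 0.1 0 0 0;-0.3 0.5 0.1 0 0 0;-0.3 0.5 0.1 0 0 0' ;python3 -m handwheel '-0.3 0.4 0 0 0 0;-0.3 0.4 0 0 0 0;-0.3 0.4 0 0 0 0;-0.3 0.4 0 0 0 0'; python3 - <<'E'
from h import *
p,d=robot.read_camera('scene');cv2.imwrite('pics/s9.png',cv2.resize(p[130:330,180:420,::-1],None,fx=3,fy=3))
p,d=robot.read_camera('top');cv2.imwrite('pics/top9.png',cv2.resize(p[130:310,120:360,::-1],None,fx=3,fy=3))
P=pts('top',d)
a=np.radians(8.35);X=np.array([-np.sin(a),np.cos(a)]);Y=np.array([-np.cos(a),-np.sin(a)]);h0=np.array([.5014,.0760])-.0006*Y
roi=np.zeros((480,640),bool);roi[180:260,200:355]=1
for n,z in (('orange',.08),('green',.064),('red',.064),('black',.064)):
    m=roi&masks(p)[n]&(P[...,2]>z);print(n,m.sum(),np.median(P[m],0).round(4),((np.median(P[m],0)[:2]-h0)@np.c_[X,Y]).round(4))
print(robot.read_state()['t'])
E
```

```text
tool_pos: [0.4945, 0.1265, 0.053]
force: [-2.8, 0.4, 5.6]
t: 24.65
tool_pos: [0.4948, 0.1264, 0.0526]
orientation: [-2.072, -2.361, 0.0]
force: [0.3, -0.8, 0.9]
opening: 0.043
t: 25.15
tool_pos: [0.4976, 0.1268, 0.2098]
orientation: [2.068, 2.357, 0.011]
force: [0.2, 0.3, 1.0]
opening: 0.0465
t: 25.65
tool_pos: [0.4034, 0.2792, 0.2343]
orientation: [-2.067, -2.365, -0.003]
force: [-0.0, 0.3, 0.2]
opening: 0.0466
t: 26.05
tool_pos: [0.3118, 0.3995, 0.2329]
orientation: [-2.065, -2.365, -0.0]
force: [0.6, -0.6, -0.4]
opening: 0.0465
orange 79 [0.4954 0.1233 0.0878] [ 0.0477 -0.0003]
green 368 [0.5035 0.0647 0.0709] [-0.0115  0.0002]
red 379 [0.5091 0.0175 0.0711] [-0.059   0.0015]
black 356 [ 0.5154 -0.0286  0.0708] [-0.1056  0.0019]
26.15
```

View pics/s9.png

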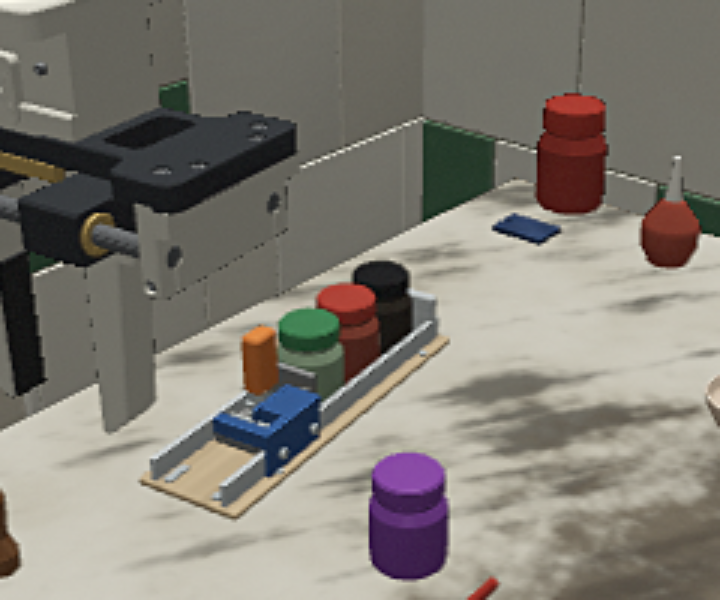

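View pics/top9.png

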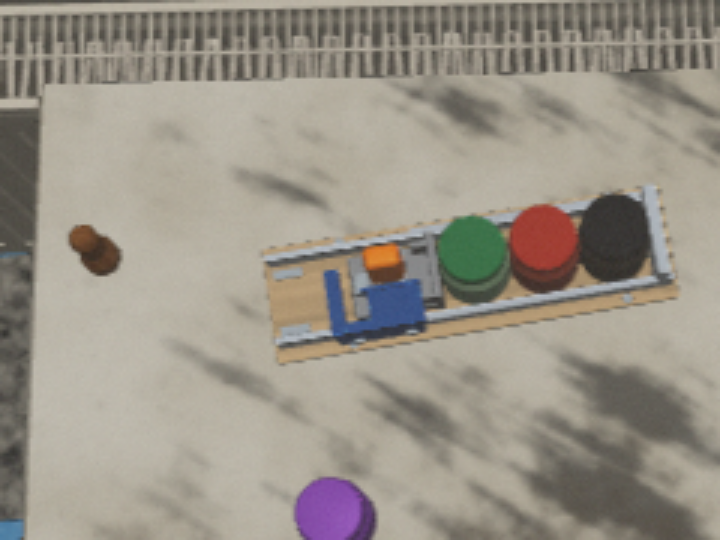

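Everything has settled: the follower has travelled 47.7 mm (about 48 expected), the handle is back on the centre line, and the three jars stand upright in contact. I'm handing in.

```bash
python3 -m handwheel '0 0 0 0 0 0;0 0 0 0 0 0;0 0 0 0 0 0'; python3 -c "
from plant import robot
print(robot.close_job())"
```

```text
t: 26.45
tool_pos: [0.316, 0.3954, 0.2327]
orientation: [2.075, 2.359, -0.0]
force: [-0.2, -0.6, -0.2]
opening: 0.0465
the job is handed in; nothing more can be done
None
```

The green jar is loaded upright behind the red one, with the follower resting against it, and I handed the job in at about 26.5 s.

**What I did**
- **Hooking:** I pulled the handle back until the force rose from about 8.5 N to 13.8 N, at a follower travel of about 76 mm. I then moved it sideways into the catch, let it 7 mm forward and let go, and pictures showed it hooked.
- **Loading:** I stood the green jar between the red jar and the follower.
- **Unhooking:** I took the handle back to the slot end (11 N), moved it sideways to the centre, and eased the follower forward at about 20 mm/s or slower. I let go once the pull had dropped to about zero.

**Last checks**
- **Follower and handle:** The top camera put follower travel at 47.7 mm (about 48 expected), with the handle on the centre line.
- **Jars:** They stand upright in one row, about 47 mm apart centre to centre.
- **Rest of the table:** The tile, slip trailer, stamp and purple jar look unmoved in the final pictures. The robot was clear of everything when I handed in.

**Not as intended:** when I set the jar down I pressed about 19 N onto the tray floor, with about 11 N sideways, before backing off and opening the fingers. The jar showed no tilt or shift afterwards. My first estimate of the tray's angle was also about 1° off (7.4° against 8.4°), which I corrected before placing the jar.

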